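Open a jar of bushes in the counter rack

ROBOT

A 6-joint arm with a two-finger parallel gripper is mounted at the origin on the work surface. World frame = base frame: x ahead of the robot, y to its left, z up, the work surface at z = 0. Lengths are in m, angles in rad, forces in N, time in s.
With the tool pointing down it reaches from about 0.325 to 0.9 m from the base axis. Payload 6.1 kg.
Tool frame: the origin (TCP) lies midway between the tips of the shut fingers; the grasp point (between the pads) lies 19 mm behind it; z points along the fingers, y is the line along which they close (so a half turn about z gives the same grasp; the last joint's range is limited). The gripper opens to 85 mm and grips with 20 to 120 N. Pads are 22 mm wide; open, the fingers measure 114 mm over their backs; the gripper's body (76 mm by 85 mm) begins 54 mm behind the grasp point. The pads swing forward as they close: fully open they stand 13 mm farther back than shut.
Start: joints at [1.116, 0.22, 1.526, -0, 1.395, -0.126], TCP at [0.202, 0.592, 0.231] pointing down, gripper open.
Joint ranges: [-2.98, 2.98], [-0.91, 2.08], [0.09, 2.57], [-1.24, 4.39], [0.2, 2.65], [-2.68, 2.68]. Speed limits (rad/s): [2.57, 2.57, 3.01, 3.14, 3.14, 3.14].

INTERFACE

Orientations are given as a unit quaternion [x, y, z, w].
In Python, from bench import robot gives the robot as it stands. The module is installed in compiled form; this text tells all that it offers.
- The arm moves only by the tool step_arm, never from a script. Its argument "steps" is a list of rows, each an object with "grip": the opening, from -1 (shut) to 1 (fully open); "dp": the shift along the world's x, y, z in mm, a list of three; "delta_rot": the turn, a rotation vector about the world's x, y, z in rad, a list of three. In form: [{"grip": grip, "dp": [tx, ty, tz], "delta_rot": [ax, ay, az]}, ...]. A call has 1 to 8 rows; each row is the pose to reach, as a shift and turn from the pose commanded when the call began; what a row does not reach only later rows make up. A row lasts 1/8 s, in which the tool goes at most 62.5 mm and 10.7 degrees, less where a joint would pass 70% of its speed; a pose out of reach is approached as far as the arm can. A call with a gripper value outside its range is refused whole. The fingers move at their own pace and stop on an object; "newtons" is the grip in N (left out, the last holds). Time passes only in rows, so rows that repeat a pose let the fingers close. It gives the time, the measured TCP pose, the force, the opening and the grip force at its end, in the units of the state.
- robot.observe(): the state, without advancing time (a new reading comes with each control period).
- robot.read_camera(name): name is "scene" or "top"; returns a dict with "image" (420x560x3 uint8, blue, green, red), "vfov" (degrees; the focal length in pixels is half the picture's height over the tangent of half this angle, whatever the lens; pixels are square), "cx", "cy" (the principal point, pixels), "dist" ([k1, k2, p1, p2, k3] as OpenCV has them; the pictures are not rectified), "position" and "attitude" of the camera in the world. Camera axes: x right, y down, z forward; pixel columns grow to the right and rows downward; lengths in m; the calibration is good to about 2 mm. A picture is of the moment at which its call begins. There is no depth.
- robot.job_done(): hands the job in; it is judged then, once.
The state is a dict: "time_s": time; "qpos": joint angles; "joint_vel": joint speeds; "joint_torque": joint torques, N m; "tcp_pos": TCP position; "orientation": TCP orientation; "wrist_force": force on the tool from outside, world axes, zero at the start; "wrist_torque": the same for the moment, N m; "grip_width": finger opening in m; "finger_force": force on a finger pad.
Only numpy, scipy, OpenCV 4.12 (cv2) and the standard library are available. Lean on these libraries where they do the work, as an engineer would, in place of code of your own. Each camera call takes 0.05 s, during which the arm holds its last target. There are 200 camera calls.

TASK

Stand the jar of brass bushes upright in the empty cell of the blue counter rack, the one with the black rubber pad, lowering it fully home so that the cell keeps it from turning. Then unscrew its tight red cap and, as soon as the thread lets go, lift the cap straight off and finish while still holding it level, just clear above the jar's mouth; the jar stays fully home in its cell. Leave the bearing, the coupling hub and the pulley where they are.

Things in the scene. Friction and masses are not known exactly. Their poses are not given: they have to be found in the camera images.
- jar_center (a point): Square clear jar of brass bushes, centre half-way up: 48 mm above its underside. z up, x to the side with the white line. Body 62 x 62 mm, 58 mm tall (foot bevelled to 54 mm over the lowest 7 mm), then a 6 mm cone to a round neck of 44 mm diameter with its mouth 48 mm above this point. Starts on the counter at any yaw; may be lifted by its tight cap.
- cap_center (a point): Round red cap, 60 mm diameter, 24.5 mm tall, 50 g: its centre, half-way up; z up, x along the white bar on its top. Tight, it lies 42 mm above jar_center, its x axis 0 to 0.1 rad from the jar's x axis, its lower edge 14 mm above the jar's cone. Off the neck, its lower edge is clear of the mouth when this point is over 60.5 mm above jar_center.
- cell (a point): Centre of the top face of the black rubber pad (64 x 64 x 3 mm, fixed) on the floor of the rack's empty cell, 9 mm above the counter; z up, x and y along the cell's sides. The cell is a square well 68 x 68 mm, walls 5 mm thick, their top 39 mm above this point. The jar fits at any quarter turn. The pad may be in any of the three cells.
- rack: Blue rack screwed to the counter, origin at the centre of its underside. A row of three square cells along its y, 73 mm apart (at -73, 0 and 73 mm); outside 78 mm in x, 224 mm in y (266 mm over the screw tabs), 48 mm tall.
- jar: The same jar: same axes, origin at the centre of its underside. 0.22 to 0.45 kg.
- cap: The same cap: same axes, origin at the centre of its lower edge. Three inner lugs sit under short ramps on the neck. Counter-clockwise from above (some 0.1 to 0.4 N m; a sprung seal makes it tight) it rises 4 mm per rad; from 1.05 to 1.7 rad past the jar's x axis the lugs are free and it lifts straight off; beyond, they meet the next ramps.
- bearing: Steel ball bearing, 52 mm diameter, 15 mm tall, lying loose in a cell of the rack; origin at the centre of its underside. To be left alone.
- coupling: Aluminium coupling hub with three jaws, 50 mm diameter, 42 mm tall, standing loose in a cell of the rack; origin at the centre of its underside. To be left alone.
- pulley: Dark grey belt pulley, 90 mm diameter, 30 mm tall, lying on the counter on the other side of the rack from the jar; origin at the centre of its underside. To be left alone.
There are look-alikes about, which are no part of the job. Of the things like the cap, leave any that is purple; of the rest the larger one is meant.

How it is judged:
By the outcome, as a careful person would: the job done as asked, in the order asked, and still so for the second after the job is handed in, while the arm keeps its last pose, push and grip.
It also fails if it takes over 54 s, if anything falls off the work surface, if the arm or the gripper's body presses on something with over 40 N, if the wrist force passes 120 N, or if a joint passes its speed limit or range.

## Working session

There is one attempt and no reset: what is moved stays moved. The work goes in short steps, Python scripts to look and compute and a tool call to move; the robot and the scene stay as the last step left them, time stands still between calls to the robot, and variables do not carry over. Pictures are saved under pics/ and viewed, at most 10 in all, crops included, and the job is handed in when it is done.

Besides the shell and the picture viewer there is one more tool, called after "Call:" as name(argument=value, ...), one argument or row to a line, values as JSON. step_arm: Moves the arm, as the interface text tells. Its arguments: {"type":"object","properties":{"steps":{"type":"array","items":{"type":"object","properties":{"grip":{"type":"number"},"dp":{"type":"array","items":{"type":"number"}},"delta_rot":{"type":"array","items":{"type":"number"}}}}},"newtons":{"type":"number"}},"required":["steps"]}

```bash
mkdir -p pics
cat > h.py <<'E'
import numpy as np,cv2
from scipy.spatial.transform import Rotation as R
from bench import robot
def cam(n,f=None):
    c=robot.read_camera(n)
    if f: cv2.imwrite('pics/'+f,c['image'])
    h=c['image'].shape[0]; fl=h/2/np.tan(np.radians(c['vfov'])/2)
    c['K']=np.array([[fl,0,c['cx']],[0,fl,c['cy']],[0,0,1]]); c['D']=np.array(c['dist'],float)
    c['R']=R.from_quat(c['attitude']).as_matrix() ; c['p']=np.array(c['position']); c['image_']=c.pop('image')
    return c
def ray(c,uv):
    n=cv2.undistortPoints(np.array(uv,float).reshape(-1,1,2),c['K'],c['D']).reshape(-1,2)
    return np.c_[n,np.ones(len(n))]@c['R'].T
def atz(c,uv,z):
    d=ray(c,uv); return c['p']+d*((z-c['p'][2])/d[:,2])[:,None]
def proj(c,P):
    return cv2.projectPoints(np.array(P,float).reshape(-1,3),cv2.Rodrigues(c['R'].T)[0],-c['R'].T@c['p'],c['K'],c['D'])[0].reshape(-1,2)
E
python3 - <<'E'
from h import *
for n in('scene','top'):
    c=cam(n,n+'0.png'); print(n,c['vfov'],c['p'],c['R'].round(3).tolist(),c['D'])
s=robot.observe(); print({k:np.round(v,3).tolist() for k,v in s.items()})
E
```

```text
scene 53.15983583800436 [ 1.07809988 -0.37626113  0.82166872] [[0.545, 0.617, -0.568], [0.839, -0.392, 0.379], [0.011, -0.683, -0.73]] [0.0149156 0.        0.        0.        0.       ]
top 57.70252958208617 [ 0.46272815 -0.01443977  0.83424496] [[-0.018, -0.998, 0.068], [-1.0, 0.018, 0.009], [-0.011, -0.068, -0.998]] [-0.07159775  0.          0.          0.          0.        ]
{'time_s': 0.1, 'qpos': [1.116, 0.221, 1.527, -0.0, 1.395, -0.126], 'joint_vel': [0.001, -0.0, -0.001, 0.0, 0.002, -0.001], 'joint_torque': [0.001, -49.824, -39.055, -0.0, 0.006, 0.0], 'tcp_pos': [0.202, 0.591, 0.23], 'orientation': [0.164, 0.987, -0.001, -0.0], 'wrist_force': [0.259, 0.272, -0.279], 'wrist_torque': [0.068, 0.014, -0.01], 'finger_force': 0.0, 'grip_width': 0.086}
```

View pics/scene0.png

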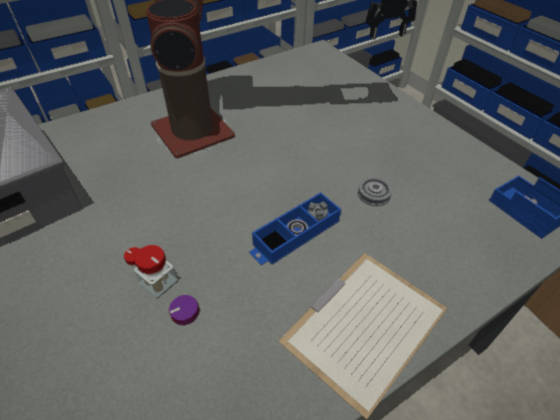

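View pics/top0.png

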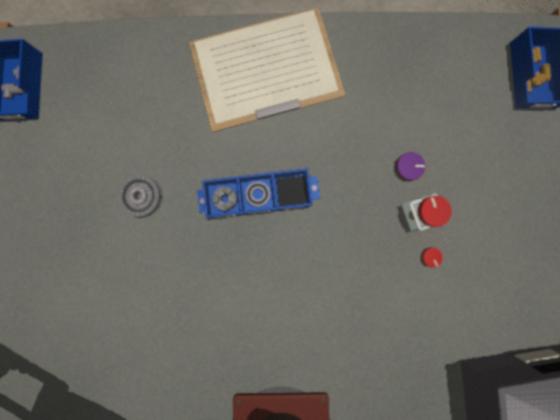

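Seen: a large red cap on the clear jar (top 435,211; scene 150,259), a small red cap on the counter (top 432,257; scene 133,256) and a purple cap (top 410,166; scene 184,309). The large red one on the jar fits: it is not purple and is larger. The black pad is in the right-hand rack cell (top 292,190). I'll confirm in one crop and measure.

Run:
```python
from h import *
t=cam('top');s=cam('scene')
I=t['image_'];J=s['image_']
a=cv2.resize(I[150:275,385:470],None,fx=4,fy=4,interpolation=3)[:500,:340]
b=cv2.resize(I[160:225,190:325],None,fx=3.3,fy=3.3,interpolation=3)
d=cv2.resize(J[235:305,115:205],None,fx=4,fy=4,interpolation=3)
o=np.zeros((500,800,3),np.uint8);o[:a.shape[0],:a.shape[1]]=a;o[:b.shape[0],345:345+b.shape[1]]=b;o[218:218+d.shape[0],345:345+d.shape[1]]=d
cv2.imwrite('pics/crop.png',o)
def red(I):
    h=cv2.cvtColor(I,cv2.COLOR_BGR2HSV);m=(((h[...,0]<8)|(h[...,0]>172))&(h[...,1]>180)&(h[...,2]>90)).astype(np.uint8)
    n,l,st,ce=cv2.connectedComponentsWithStats(m)
    return [(st[i].tolist(),ce[i].round(1).tolist()) for i in range(1,n) if st[i,4]>40]
print(red(I),red(J))
# cap hypothesis: project & centroid
def capc(c,ctr):
    a=np.linspace(0,2*np.pi,60);r=.03
    P=np.r_[[[ctr[0]+r*np.cos(x),ctr[1]+r*np.sin(x),z] for z in(.078,.1023) for x in a]]
    h=cv2.convexHull(proj(c,P).astype(np.float32));m=cv2.moments(h);return h.reshape(-1,2).min(0),h.reshape(-1,2).max(0),[m['m10']/m['m00'],m['m01']/m['m00']]
g=atz(t,[[435,211]],.1)[0];print(g)
for c in(t,s): print(capc(c,g))
# rack corners top z=.048 rough
print(atz(t,[[292,190]],.009),atz(t,[[141,197]],.03))
```

```text
[([422, 198, 27, 25, 305], [431.9, 209.3]), ([425, 249, 16, 17, 184], [432.2, 256.4])] [([125, 246, 39, 23, 602], [144.7, 256.3])]
[ 0.48616376 -0.30807142  0.1       ]
(array([415.9494 , 195.51064], dtype=float32), array([450.5885 , 226.46625], dtype=float32), [433.342293311173, 211.202683310149])
(array([135.26323, 244.05531], dtype=float32), array([166.57458, 273.7079 ], dtype=float32), [151.02464431512908, 258.8405924802024])
[[ 0.54066113 -0.03301661  0.009     ]] [[0.5298538  0.29128777 0.03      ]]
```

View pics/crop.png

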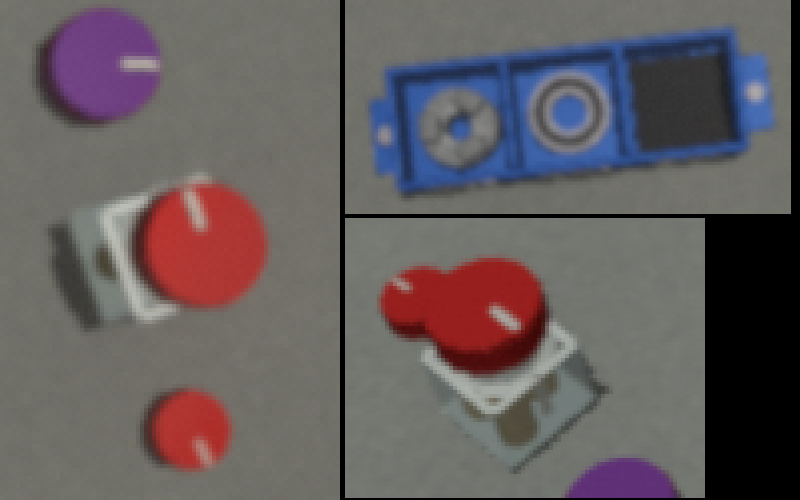

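The crop confirms the large red cap on the clear jar. Its bar runs from the centre towards (432.5,197.5), and the pad cell is the right end cell. Next I'll fit silhouettes in both views.

```bash
cat > fit.py <<'E'
from h import *
from scipy.optimize import minimize
def hullmask(c,P,S=4):
    m=np.zeros((420*S,560*S),np.uint8);h=cv2.convexHull(((proj(c,P)+.5)*S-.5).astype(np.float32))
    cv2.fillConvexPoly(m,(h*16).round().astype(np.int32),255,shift=4)
    return cv2.resize(m,(560,420),interpolation=cv2.INTER_AREA)/255.
def box(x,y,a,x0,x1,y0,y1,z0,z1):
    P=np.array([[i,j,k] for i in(x0,x1) for j in(y0,y1) for k in(z0,z1)],float)
    q=P.copy();q[:,0]=x+P[:,0]*np.cos(a)-P[:,1]*np.sin(a);q[:,1]=y+P[:,0]*np.sin(a)+P[:,1]*np.cos(a);return q
def cyl(x,y,r,z0,z1):
    t=np.linspace(0,2*np.pi,48);return np.array([[x+r*np.cos(k),y+r*np.sin(k),z] for z in(z0,z1) for k in t])
def redm(I):
    h=cv2.cvtColor(I,cv2.COLOR_BGR2HSV);return (((h[...,0]<10)|(h[...,0]>170))&(h[...,1]>130)&(h[...,2]>50)).astype(np.uint8)
def bluem(I):
    h=cv2.cvtColor(I,cv2.COLOR_BGR2HSV);return ((h[...,0]>100)&(h[...,0]<125)&(h[...,1]>110)).astype(np.uint8)
def close(m,k): return cv2.morphologyEx(m,cv2.MORPH_CLOSE,np.ones((k,k)))
def fitcap(cs,wins,g,zb=.0775,zt=.1023):
    def f(p):
        e=0
        for c,m,w in zip(cs,[close(redm(c['image_']),5) for c in cs],wins):
            x0,x1,y0,y1=w;e+=np.abs(m-hullmask(c,cyl(p[0],p[1],.03,zb,zt)))[y0:y1,x0:x1].sum()
        return e
    r=minimize(f,g,method='Nelder-Mead',options=dict(initial_simplex=np.array([g,[g[0]+.006,g[1]],[g[0],g[1]+.006]]),xatol=2e-4,fatol=.5));return r.x,r.fun
def fitrack(cs,wins,g):
    M=[close(bluem(c['image_']),31) for c in cs]
    def f(p):
        e=0
        for c,m,w in zip(cs,M,wins):
            x0,x1,y0,y1=w;H=hullmask(c,box(*p,-.039,.039,-.112,.112,0,.048))
            T=np.maximum(hullmask(c,box(*p,-.025,.025,-.14,-.112,-.001,.012)),hullmask(c,box(*p,-.025,.025,.112,.14,-.001,.012)))
            e+=(np.abs(m-H)*((T==0)|(H>0.5)))[y0:y1,x0:x1].sum()
        return e
    g=np.array(g);r=minimize(f,g,method='Nelder-Mead',options=dict(initial_simplex=np.array([g,g+[.006,0,0],g+[0,.006,0],g+[0,0,.05]]),xatol=2e-4,fatol=.5));return r.x,r.fun
E
python3 - <<'E'
from fit import *
t=cam('top');s=cam('scene')
for cs,w in(([t],[(405,465,185,240)]),([s],[(143,180,236,285)]),([t,s],[(405,465,185,240),(143,180,236,285)])): print('cap',fitcap(cs,w,[.486,-.306]))
W=[(185,335,155,230),(235,355,185,275)]
for cs,w in(([t],W[:1]),([s],W[1:]),([t,s],W)): 
    p,f=fitrack(cs,w,[.535,.038,.115]);a=p[2];print('rack',p,f,'cell',p[0]+.073*np.sin(a),p[1]-.073*np.cos(a))
# bar, jar edges in top at known heights
b=atz(t,[[385+190/4,150+190/4],[385+203/4,150+228/4]],.1023)[:,:2];d=b[0]-b[1];print('bar yaw',np.arctan2(d[1],d[0]),b)
e=atz(t,[[385+105/4,150+210/4],[385+145/4,150+318/4]],.058)[:,:2];d=e[0]-e[1];print('jar edge yaw',np.arctan2(d[1],d[0]),e)
E
```

```text
cap (array([ 0.48605197, -0.31135725]), np.float64(117.37647058823529))
cap (array([ 0.48383256, -0.31144125]), np.float64(30.16078431372549))
cap (array([ 0.48513258, -0.31129424]), np.float64(156.50588235294117))
rack [0.533243   0.04227808 0.10123136] 165.90980392156862 cell 0.540620272921841 -0.03034819808231222
rack [0.53288208 0.03849156 0.10231781] 121.11372549019606 cell 0.5403382528012536 -0.03412665768315062
rack [0.53333052 0.04085346 0.10324123] 303.56862745098033 cell 0.5408537504208095 -0.03175783879616223
bar yaw 0.292896052550419 [[ 0.51237473 -0.30337862]
 [ 0.4938106  -0.308977  ]]
jar edge yaw 0.3222029987302961 [[ 0.5059073  -0.2760422 ]
 [ 0.45025892 -0.29461964]]
```

Call:
step_arm(
  steps=[
    {"grip": 1, "dp": [29, -55, 3], "delta_rot": [0, 0, -0.065]},
    {"grip": 1, "dp": [57, -110, 5], "delta_rot": [0, 0, -0.13]},
    {"grip": 1, "dp": [86, -165, 8], "delta_rot": [0, 0, -0.195]},
    {"grip": 1, "dp": [115, -220, 10], "delta_rot": [0, 0, -0.26]},
    {"grip": 1, "dp": [144, -275, 12], "delta_rot": [0, 0, -0.325]},
    {"grip": 1, "dp": [172, -330, 15], "delta_rot": [0, 0, -0.39]},
    {"grip": 1, "dp": [201, -385, 18], "delta_rot": [0, 0, -0.455]},
    {"grip": 1, "dp": [230, -440, 20], "delta_rot": [0, 0, -0.52]},
  ],
)

```text
time_s: 1.3
tcp_pos: [0.4325, 0.1497, 0.2518]
orientation: [0.413, 0.911, 0.0, 0.001]
wrist_force: [1.0, 0.1, -0.2]
grip_width: 0.0853
finger_force: 0.0
```

Call:
step_arm(
  steps=[
    {"grip": 1, "dp": [7, -58, -6], "delta_rot": [0, 0, -0.065]},
    {"grip": 1, "dp": [14, -116, -12], "delta_rot": [0, 0, -0.13]},
    {"grip": 1, "dp": [21, -174, -20], "delta_rot": [0, 0, -0.195]},
    {"grip": 1, "dp": [28, -232, -30], "delta_rot": [0, 0, -0.26]},
    {"grip": 1, "dp": [35, -290, -40], "delta_rot": [0, 0, -0.325]},
    {"grip": 1, "dp": [42, -348, -50], "delta_rot": [0, 0, -0.39]},
    {"grip": 1, "dp": [48, -406, -60], "delta_rot": [0, 0, -0.455]},
    {"grip": 1, "dp": [53.5, -462, -70], "delta_rot": [0, 0, -0.52]},
  ],
)

```text
time_s: 2.3
tcp_pos: [0.4853, -0.3126, 0.1811]
orientation: [0.633, 0.774, 0.0, 0.0]
wrist_force: [1.5, -0.1, 0.5]
grip_width: 0.0855
finger_force: 0.0
```

Call:
step_arm(
  steps=[
    {"grip": 1, "dp": [0, 0, 0], "delta_rot": [0, 0, 0]},
    {"grip": 1, "dp": [0, 0, 0], "delta_rot": [0, 0, 0]},
  ],
)

```text
time_s: 2.55
tcp_pos: [0.485, -0.3102, 0.1809]
orientation: [0.632, 0.775, 0.0, -0.001]
wrist_force: [0.5, 0.1, 1.0]
grip_width: 0.085
finger_force: 0.0
```

Call:
step_arm(
  steps=[
    {"grip": 1, "dp": [0, 0, -25], "delta_rot": [0, 0, 0]},
    {"grip": 1, "dp": [0, 0, -50], "delta_rot": [0, 0, 0]},
    {"grip": 1, "dp": [0, 0, -75], "delta_rot": [0, 0, 0]},
    {"grip": 1, "dp": [0, 0, -95], "delta_rot": [0, 0, 0]},
    {"grip": 1, "dp": [0, 0, -107], "delta_rot": [0, 0, 0]},
    {"grip": 1, "dp": [0, 0, -115], "delta_rot": [0, 0, 0]},
    {"grip": 1, "dp": [0, 0, -115], "delta_rot": [0, 0, 0]},
  ],
)

```text
time_s: 3.42
tcp_pos: [0.4853, -0.3104, 0.0661]
orientation: [0.632, 0.775, 0.0, -0.0]
wrist_force: [0.2, 0.5, 0.2]
grip_width: 0.0853
finger_force: 0.0
```

Run:
```python
from h import *
t=cam('top');s=cam('scene')
print(np.round(robot.observe()['tcp_pos'],4))
a=cv2.resize(t['image_'][150:270,370:490],None,fx=3.3,fy=3.3,interpolation=3)
b=cv2.resize(s['image_'][185:305,85:205],None,fx=3.3,fy=3.3,interpolation=3)
cv2.imwrite('pics/g1.png',np.hstack([a,b]))
```

```text
[ 0.4857 -0.3109  0.067 ]
```

View pics/g1.png

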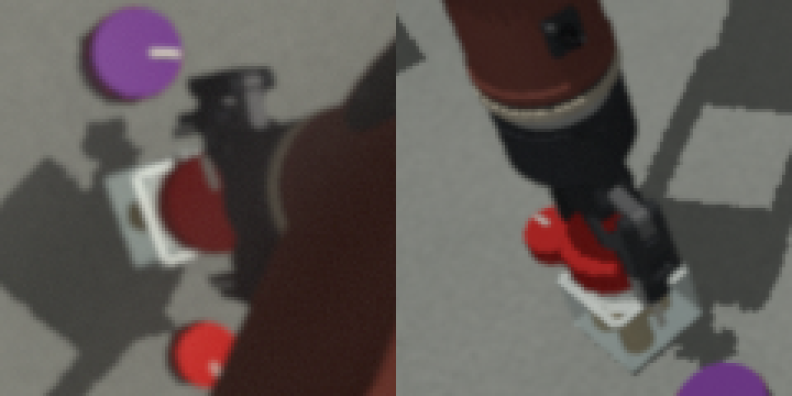

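The open fingers straddle the red cap (crop 205,205) and touch nothing. Closing now.

Call:
step_arm(
  newtons=80,
  steps=[
    {"grip": -1, "dp": [0, 0, 0], "delta_rot": [0, 0, 0]},
    {"grip": -1, "dp": [0, 0, 0], "delta_rot": [0, 0, 0]},
    {"grip": -1, "dp": [0, 0, 0], "delta_rot": [0, 0, 0]},
    {"grip": -1, "dp": [0, 0, 0], "delta_rot": [0, 0, 0]},
    {"grip": -1, "dp": [0, 0, 0], "delta_rot": [0, 0, 0]},
  ],
)

```text
time_s: 4.15
tcp_pos: [0.4859, -0.3109, 0.0675]
orientation: [0.632, 0.775, 0.0, 0.001]
wrist_force: [-0.6, 0.2, 5.5]
grip_width: 0.059
finger_force: 85.2
```

Call:
step_arm(
  steps=[
    {"grip": -1, "dp": [0, 0, 8], "delta_rot": [0, 0, 0]},
    {"grip": -1, "dp": [0, 0, 25], "delta_rot": [0, 0, 0]},
    {"grip": -1, "dp": [0, 0, 50], "delta_rot": [0, 0, 0]},
    {"grip": -1, "dp": [0, 0, 75], "delta_rot": [0, 0, 0]},
    {"grip": -1, "dp": [0, 0, 90], "delta_rot": [0, 0, 0]},
    {"grip": -1, "dp": [0, 0, 90], "delta_rot": [0, 0, 0]},
  ],
)

```text
time_s: 4.9
tcp_pos: [0.4861, -0.3111, 0.158]
orientation: [0.632, 0.775, -0.0, 0.002]
wrist_force: [0.2, 0.1, -4.6]
grip_width: 0.0588
finger_force: 86.5
```

Run:
```python
from h import *
t=cam('top');s=cam('scene');o=robot.observe()
print({k:np.round(o[k],4).tolist() for k in('tcp_pos','orientation','wrist_force','wrist_torque','grip_width')})
a=cv2.resize(t['image_'][140:280,370:510],None,fx=2.8,fy=2.8,interpolation=3)
b=cv2.resize(s['image_'][155:295,75:215],None,fx=2.8,fy=2.8,interpolation=3)
cv2.imwrite('pics/g2.png',np.hstack([a,b]))
```

```text
{'tcp_pos': [0.4849, -0.3102, 0.1556], 'orientation': [0.6322, 0.7748, 0.0, -0.0005], 'wrist_force': [-0.9992, 1.15, -3.9248], 'wrist_torque': [-0.0603, 0.0509, -0.0215], 'grip_width': 0.0589}
```

View pics/g2.png

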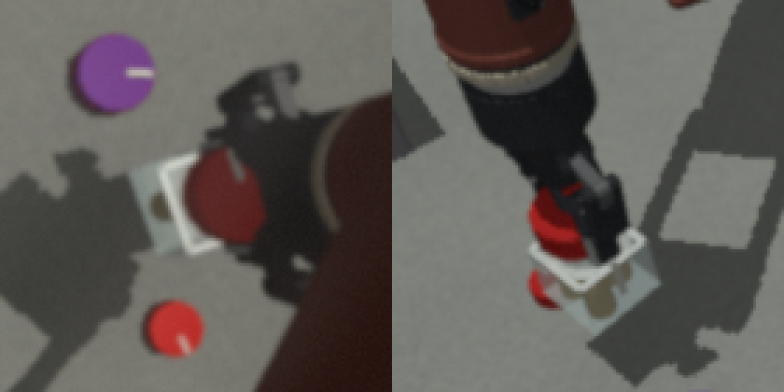

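The jar hangs level from the cap, with its shoulder outline from (162,165) to (190,252) in the crop, so yaw is about 0.30. Next I move it over the pad cell and turn it by -0.2.

Call:
step_arm(
  steps=[
    {"grip": -1, "dp": [5, 25, 0], "delta_rot": [0, 0, -0.02]},
    {"grip": -1, "dp": [13, 65, 0], "delta_rot": [0, 0, -0.05]},
    {"grip": -1, "dp": [22, 110, 0], "delta_rot": [0, 0, -0.08]},
    {"grip": -1, "dp": [31, 155, 0], "delta_rot": [0, 0, -0.11]},
    {"grip": -1, "dp": [40, 200, 0], "delta_rot": [0, 0, -0.14]},
    {"grip": -1, "dp": [48, 243, 0], "delta_rot": [0, 0, -0.17]},
    {"grip": -1, "dp": [53, 268, 0], "delta_rot": [0, 0, -0.19]},
    {"grip": -1, "dp": [55, 279, 0], "delta_rot": [0, 0, -0.2]},
  ],
)

```text
time_s: 6.0
tcp_pos: [0.5395, -0.03, 0.1549]
orientation: [0.706, 0.708, -0.001, -0.001]
wrist_force: [0.2, 0.4, -3.1]
grip_width: 0.0589
finger_force: 86.5
```

Call:
step_arm(
  steps=[
    {"grip": -1, "dp": [0, 0, -10], "delta_rot": [0, 0, 0]},
    {"grip": -1, "dp": [0, 0, -25], "delta_rot": [0, 0, 0]},
    {"grip": -1, "dp": [0, 0, -30], "delta_rot": [0, 0, 0]},
    {"grip": -1, "dp": [0, 0, -30], "delta_rot": [0, 0, 0]},
  ],
)

```text
time_s: 6.5
tcp_pos: [0.5396, -0.0321, 0.1252]
orientation: [0.707, 0.707, -0.001, -0.001]
wrist_force: [0.2, 1.0, -3.2]
grip_width: 0.0584
finger_force: 86.6
```

Run:
```python
from fit import *
t=cam('top');s=cam('scene');o=robot.observe()
print({k:np.round(o[k],4).tolist() for k in('tcp_pos','orientation','wrist_force')})
p=o['tcp_pos'];zb=p[2]-.067
for n,c in(('t',t),('s',s)):
    I=c['image_'];u=proj(c,[[*p[:2],zb]])[0].astype(int);u0=max(0,u[0]-50);v0=max(0,u[1]-50)
    S=cv2.resize(I[v0:v0+90,u0:u0+100],None,fx=4,fy=4,interpolation=3)
    # predicted jar shoulder & foot outlines at TCP, rack cell rim
    for P,col in((box(p[0],p[1],.102,-.031,.031,-.031,.031,zb+.058,zb+.058),(0,255,255)),(box(.5405,-.032,.102,-.034,.034,-.034,.034,.048,.048),(0,255,0))):
        q=proj(c,P)[[0,2,6,4]];q=((q-[u0,v0]+.5)*4).astype(np.int32);cv2.polylines(S,[q],True,col,1)
    cv2.imwrite('pics/'+n+'.tmp.png',S)
    print(n,u0,v0)
a,b=cv2.imread('pics/t.tmp.png'),cv2.imread('pics/s.tmp.png');cv2.imwrite('pics/p1.png',np.hstack([a,b]))
```

```text
{'tcp_pos': [0.5405, -0.032, 0.1264], 'orientation': [0.7066, 0.7076, 0.0001, 0.0001], 'wrist_force': [0.7261, -0.3283, -2.4845]}
t 242 137
s 223 181
```

View pics/p1.png

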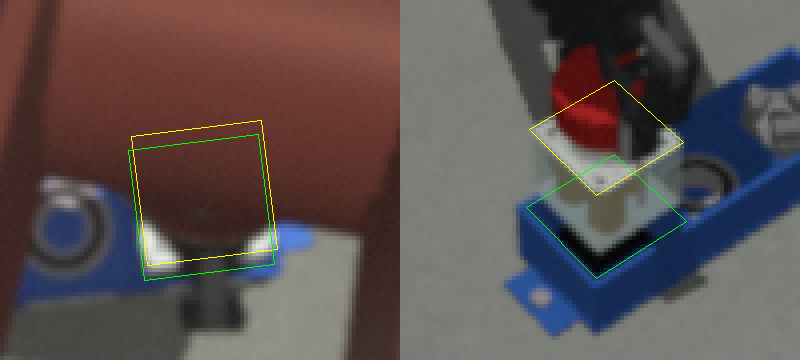

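The predicted jar shoulder (yellow) and cell rim (green) agree with the picture to within about 1 mm in both views. Now I lower it.

Call:
step_arm(
  steps=[
    {"grip": -1, "dp": [0, 0, -6], "delta_rot": [0, 0, 0]},
    {"grip": -1, "dp": [0, 0, -12], "delta_rot": [0, 0, 0]},
    {"grip": -1, "dp": [0, 0, -18], "delta_rot": [0, 0, 0]},
    {"grip": -1, "dp": [0, 0, -24], "delta_rot": [0, 0, 0]},
    {"grip": -1, "dp": [0, 0, -30], "delta_rot": [0, 0, 0]},
    {"grip": -1, "dp": [0, 0, -36], "delta_rot": [0, 0, 0]},
    {"grip": -1, "dp": [0, 0, -42], "delta_rot": [0, 0, 0]},
    {"grip": -1, "dp": [0, 0, -44], "delta_rot": [0, 0, 0]},
  ],
)

```text
time_s: 7.6
tcp_pos: [0.54, -0.0314, 0.0817]
orientation: [0.706, 0.708, -0.0, -0.0]
wrist_force: [-0.1, 0.0, -3.6]
grip_width: 0.0587
finger_force: 86.5
```

Call:
step_arm(
  steps=[
    {"grip": -1, "dp": [0, 0, -2], "delta_rot": [0, 0, 0]},
    {"grip": -1, "dp": [0, 0, -4], "delta_rot": [0, 0, 0]},
    {"grip": -1, "dp": [0, 0, -6], "delta_rot": [0, 0, 0]},
    {"grip": -1, "dp": [0, 0, -6], "delta_rot": [0, 0, 0]},
  ],
)

```text
time_s: 8.1
tcp_pos: [0.5405, -0.0315, 0.0766]
orientation: [0.706, 0.708, 0.0, 0.0]
wrist_force: [-0.8, 0.5, -1.2]
grip_width: 0.0586
finger_force: 86.8
```

Call:
step_arm(
  steps=[
    {"grip": -1, "dp": [0, 0, -1], "delta_rot": [0, 0, 0]},
    {"grip": -1, "dp": [0, 0, -2], "delta_rot": [0, 0, 0]},
    {"grip": -1, "dp": [0, 0, -2], "delta_rot": [0, 0, 0]},
  ],
)

```text
time_s: 8.48
tcp_pos: [0.5409, -0.0315, 0.0765]
orientation: [0.706, 0.708, 0.0, 0.0]
wrist_force: [-6.6, 0.8, 12.7]
grip_width: 0.0588
finger_force: 88.2
```

Run:
```python
from h import *
for i in range(3):
    s=cam('scene');o=robot.observe()
    print({k:np.round(o[k],4).tolist() for k in('tcp_pos','wrist_force','wrist_torque','qpos')})
cv2.imwrite('pics/p2.png',cv2.resize(s['image_'][170:275,220:350],None,fx=4,fy=4,interpolation=3))
```

```text
{'tcp_pos': [0.5409, -0.0314, 0.0764], 'wrist_force': [-7.1136, 1.9807, 13.0886], 'wrist_torque': [0.2788, 1.1913, -0.0314], 'qpos': [-0.2037, 0.1902, 1.8727, 0.0001, 1.078, -0.206]}
{'tcp_pos': [0.5409, -0.0314, 0.0765], 'wrist_force': [-6.4248, 1.7, 12.9663], 'wrist_torque': [0.2915, 1.2452, -0.0101], 'qpos': [-0.2037, 0.1901, 1.8727, 0.0001, 1.0779, -0.206]}
{'tcp_pos': [0.5409, -0.0315, 0.0764], 'wrist_force': [-6.8953, 2.1616, 12.2584], 'wrist_torque': [0.2442, 1.1813, -0.0165], 'qpos': [-0.2037, 0.1902, 1.8727, 0.0, 1.0779, -0.206]}
```

View pics/p2.png

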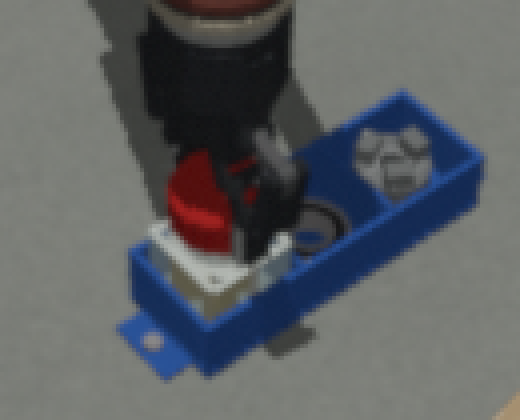

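The jar is home: TCP z 0.0764, which matches the expected 0.076, with about 12 N of contact. Now I unscrew it counter-clockwise, following the 4 mm/rad rise.

Call:
step_arm(
  newtons=90,
  steps=[
    {"grip": -1, "dp": [0, 0, 1], "delta_rot": [0, 0, 0]},
    {"grip": -1, "dp": [0, 0, 1.2], "delta_rot": [0, 0, 0.1]},
    {"grip": -1, "dp": [0, 0, 1.6], "delta_rot": [0, 0, 0.2]},
    {"grip": -1, "dp": [0, 0, 2.0], "delta_rot": [0, 0, 0.3]},
    {"grip": -1, "dp": [0, 0, 2.4], "delta_rot": [0, 0, 0.4]},
    {"grip": -1, "dp": [0, 0, 2.8], "delta_rot": [0, 0, 0.5]},
    {"grip": -1, "dp": [0, 0, 3.2], "delta_rot": [0, 0, 0.6]},
    {"grip": -1, "dp": [0, 0, 3.6], "delta_rot": [0, 0, 0.7]},
  ],
)

```text
time_s: 9.62
tcp_pos: [0.5414, -0.0313, 0.0788]
orientation: [0.42, 0.908, 0.001, 0.001]
wrist_force: [1.0, 2.7, 1.5]
grip_width: 0.0587
finger_force: 95.8
```

Run:
```python
from h import *
s=cam('scene');o=robot.observe()
print({k:np.round(o[k],4).tolist() for k in('tcp_pos','wrist_force','wrist_torque','qpos')})
I=s['image_']
cv2.imwrite('pics/p3.png',cv2.resize(I[170:275,220:350],None,fx=4,fy=4,interpolation=3))
```

```text
{'tcp_pos': [0.5414, -0.0313, 0.0788], 'wrist_force': [0.7425, 0.7399, 1.1598], 'wrist_torque': [0.2372, -0.0876, 0.0411], 'qpos': [-0.2037, 0.1867, 1.8716, 0.0008, 1.081, -0.9129]}
```

View pics/p3.png

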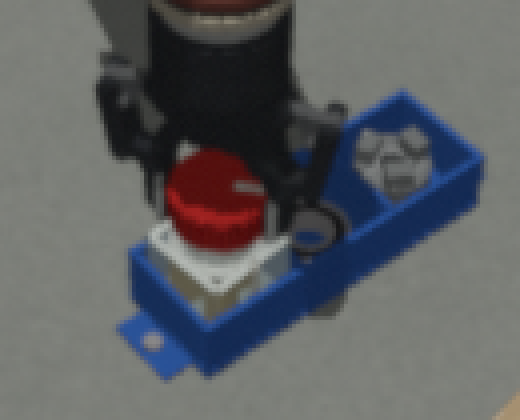

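The cap has turned with the gripper: its bar is now at (250,187) in the crop and it has risen 2.4 mm. The jar is still down in the cell. Continuing.

Call:
step_arm(
  steps=[
    {"grip": -1, "dp": [0, 0, 0.5], "delta_rot": [0, 0, 0.1]},
    {"grip": -1, "dp": [0, 0, 0.9], "delta_rot": [0, 0, 0.2]},
    {"grip": -1, "dp": [0, 0, 1.3], "delta_rot": [0, 0, 0.3]},
    {"grip": -1, "dp": [0, 0, 1.7], "delta_rot": [0, 0, 0.4]},
    {"grip": -1, "dp": [0, 0, 1.9], "delta_rot": [0, 0, 0.5]},
    {"grip": -1, "dp": [0, 0, 1.9], "delta_rot": [0, 0, 0.6]},
    {"grip": -1, "dp": [0, 0, 1.9], "delta_rot": [0, 0, 0.65]},
    {"grip": -1, "dp": [0, 0, 1.9], "delta_rot": [0, 0, 0.65]},
  ],
)

```text
time_s: 10.68
tcp_pos: [0.5407, -0.0317, 0.0801]
orientation: [0.11, 0.994, -0.0, 0.0]
wrist_force: [-0.2, 0.7, 0.8]
grip_width: 0.0587
finger_force: 96.1
```

Run:
```python
from h import *
for i in range(2):
    s=cam('scene');t=cam('top');o=robot.observe()
    print({k:np.round(o[k],4).tolist() for k in('tcp_pos','orientation','wrist_force','wrist_torque','qpos')})
# measure jar yaw/bar: crop
a=cv2.resize(s['image_'][195:255,230:310],None,fx=8,fy=8,interpolation=3)
cv2.imwrite('pics/p4.png',a)
```

```text
{'tcp_pos': [0.5407, -0.0317, 0.0801], 'orientation': [0.11, 0.9939, -0.0001, 0.0004], 'wrist_force': [0.1137, -0.1594, 0.7715], 'wrist_torque': [-0.107, -0.0787, -0.0045], 'qpos': [-0.204, 0.1845, 1.8714, -0.0002, 1.0848, -1.5542]}
{'tcp_pos': [0.5407, -0.0317, 0.08], 'orientation': [0.1097, 0.994, -0.0001, 0.0004], 'wrist_force': [0.4983, -0.725, -0.3086], 'wrist_torque': [-0.0405, -0.0199, 0.0161], 'qpos': [-0.2041, 0.1845, 1.8714, -0.0002, 1.0849, -1.5549]}
```

View pics/p4.png

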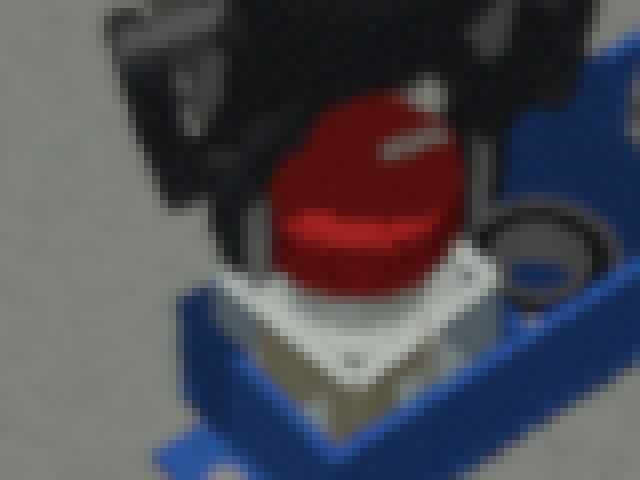

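The turn is 1.35 rad and force and torque are near zero, so the lugs are free. I try a gentle lift of 3 mm and watch the force.

Call:
step_arm(
  steps=[
    {"grip": -1, "dp": [0, 0, 1], "delta_rot": [0, 0, 0]},
    {"grip": -1, "dp": [0, 0, 2], "delta_rot": [0, 0, 0]},
    {"grip": -1, "dp": [0, 0, 3], "delta_rot": [0, 0, 0]},
    {"grip": -1, "dp": [0, 0, 3], "delta_rot": [0, 0, 0]},
  ],
)

```text
time_s: 11.38
tcp_pos: [0.5403, -0.0315, 0.0829]
orientation: [0.109, 0.994, -0.0, 0.0]
wrist_force: [-0.1, -0.4, -0.5]
grip_width: 0.0583
finger_force: 96.1
```

Run:
```python
from h import *
for i in range(4):
    s=cam('scene');o=robot.observe()
    print({k:np.round(o[k],4).tolist() for k in('tcp_pos','wrist_force','wrist_torque')})
```

```text
{'tcp_pos': [0.5403, -0.0315, 0.0828], 'wrist_force': [-0.5005, -0.0591, -0.2672], 'wrist_torque': [0.0633, -0.0134, -0.0066]}
{'tcp_pos': [0.5403, -0.0315, 0.0828], 'wrist_force': [0.412, 0.3862, -0.5973], 'wrist_torque': [-0.0347, 0.037, -0.0027]}
{'tcp_pos': [0.5403, -0.0315, 0.0828], 'wrist_force': [0.0275, -0.2759, -0.1808], 'wrist_torque': [-0.0334, -0.015, 0.0065]}
{'tcp_pos': [0.5402, -0.0315, 0.0827], 'wrist_force': [-0.4009, 0.1992, 0.0964], 'wrist_torque': [-0.0232, -0.0166, -0.0059]}
```

Only the cap's weight is carried. Lifting clear.

Call:
step_arm(
  steps=[
    {"grip": -1, "dp": [0, 0, 3], "delta_rot": [0, 0, 0]},
    {"grip": -1, "dp": [0, 0, 6], "delta_rot": [0, 0, 0]},
    {"grip": -1, "dp": [0, 0, 9], "delta_rot": [0, 0, 0]},
    {"grip": -1, "dp": [0, 0, 12], "delta_rot": [0, 0, 0]},
    {"grip": -1, "dp": [0, 0, 15], "delta_rot": [0, 0, 0]},
    {"grip": -1, "dp": [0, 0, 17], "delta_rot": [0, 0, 0]},
    {"grip": -1, "dp": [0, 0, 17], "delta_rot": [0, 0, 0]},
    {"grip": -1, "dp": [0, 0, 17], "delta_rot": [0, 0, 0]},
  ],
)

```text
time_s: 12.58
tcp_pos: [0.5402, -0.0315, 0.0997]
orientation: [0.109, 0.994, -0.0, -0.0]
wrist_force: [-0.2, 0.4, -0.4]
grip_width: 0.0587
finger_force: 96.1
```

Run:
```python
from h import *
s=cam('scene');o=robot.observe()
print({k:np.round(o[k],4).tolist() for k in('tcp_pos','orientation','wrist_force','grip_width')})
cv2.imwrite('pics/p5.png',cv2.resize(s['image_'][180:255,225:320],None,fx=8,fy=8,interpolation=3))
```

```text
{'tcp_pos': [0.5402, -0.0315, 0.0997], 'orientation': [0.1092, 0.994, 0.0, -0.0001], 'wrist_force': [-0.0747, 0.6722, -0.7183], 'grip_width': 0.0588}
```

View pics/p5.png

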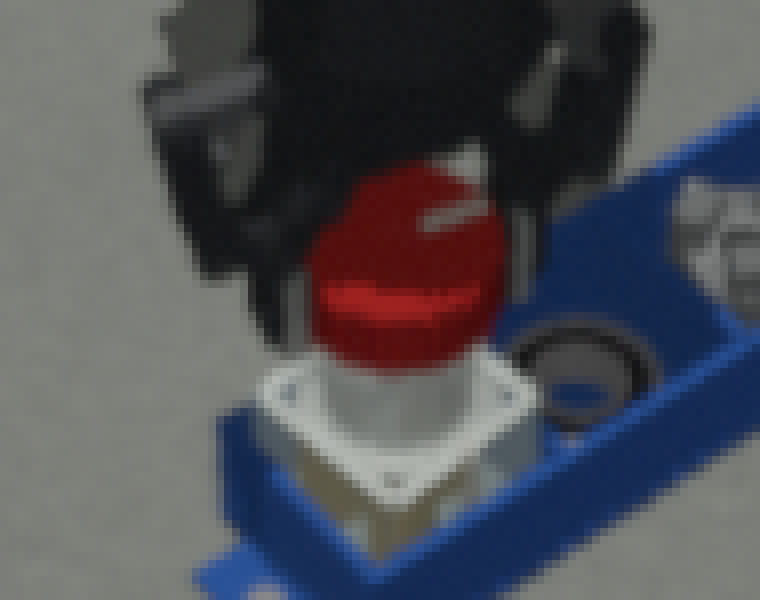

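The cap is level, 23.3 mm above its tight height (18.5 mm needed), with only its own weight on the wrist. The jar is still home at the same rim line (shoulder corner at 395,500 in the crop).

```bash
python3 -c "
from bench import robot
print(robot.job_done())"
```

```text
the job is handed in; nothing more can be done
None
```

The job is handed in: the jar stands fully home in the padded cell, and the gripper holds the unscrewed red cap level about 5 mm above the jar's mouth; the bearing, coupling hub and pulley were not touched.

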